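# Find the weak spring strip and load it

## Task

One of the three clamped spring strips for the launcher project has gone weak. With the gripper, press the free end of each strip right down to its stop and let it up again, working along the row from the robot's left to its right, and feel which one pushes back least. Then stand the steel test weight upright in the middle of the pad of that weakest strip, and on no other, and leave it there holding the strip down on its stop, without disturbing the other things on the bench.

Things in the scene. Friction and masses are not known exactly. Their poses are not given: they have to be found in the camera images.
- stand_a: one of three fixed, outwardly identical test stands; plywood base 260 x 70 x 18 mm; origin at the centre of its underside, x from the strip's free end (robot's side) towards the clamp, y across, z up. A level steel strip 40 mm wide, top 66 mm up, is clamped at the +x end in a wooden block with a steel plate and a round knob (98 mm high); a stop post stands under its free end.
- tip_a (a point): centre of the flat top of the round black pad (58 mm across, 6 mm thick) at the free end of stand_a's strip, 100 mm from the stand's centre towards its -x, 72 mm above the table when unloaded. It goes down 24 mm to the stop, tilting 0.17 rad; the push grows steadily from nearly zero to between 4 and 16 N at the stop, depending on the strip; it springs back when let go.
- strip_a (a joint): deflection of the strip of stand_a in rad: 0 unloaded and level, 0.17 down on the stop (140 mm from bending point to pad centre)
- stand_b: a test stand, outwardly identical to stand_a, origin and axes alike. The three stand in a row across the table, left (y about +0.27 m), middle (about 0) and right (about -0.27 m); which name stands where changes, and each is turned by up to 0.2 rad.
- tip_b (a point): centre of the flat top of the round black pad (58 mm across, 6 mm thick) at the free end of stand_b's strip, 100 mm from the stand's centre towards its -x, 72 mm above the table when unloaded. It goes down 24 mm to the stop, tilting 0.17 rad; the push grows steadily from nearly zero to between 4 and 16 N at the stop, depending on the strip; it springs back when let go.
- strip_b (a joint): deflection of the strip of stand_b in rad: 0 unloaded and level, 0.17 down on the stop (140 mm from bending point to pad centre)
- stand_c: a test stand, outwardly identical to stand_a, origin and axes alike. One of the three strips is weak; its looks do not show it, only pressing does: at the same deflection it pushes back with less than half the force of either of the others.
- tip_c (a point): centre of the flat top of the round black pad (58 mm across, 6 mm thick) at the free end of stand_c's strip, 100 mm from the stand's centre towards its -x, 72 mm above the table when unloaded. It goes down 24 mm to the stop, tilting 0.17 rad; the push grows steadily from nearly zero to between 4 and 16 N at the stop, depending on the strip; it springs back when let go.
- strip_c (a joint): deflection of the strip of stand_c in rad: 0 unloaded and level, 0.17 down on the stop (140 mm from bending point to pad centre)
- weight: loose dark steel test weight, about 0.65 kg, standing upright: round body 52 mm across and 40 mm high, on it a round handle 26 mm across reaching up to 88 mm; origin at the centre of its underside, z up. Its load (6.4 N) holds the weak strip on its stop, but takes a sound strip only part of the way (0.11 rad at most).
- screwdriver: a loose screwdriver about 170 mm long lying on the table, origin at the middle of its underside; to be left alone
- offcut: a loose flat wood offcut 110 x 45 x 25 mm; to be left alone
- tape: a loose roll of paper tape lying flat, 90 mm across, 24 mm high; to be left alone
- glue: a loose white glue bottle standing, 44 mm across, 110 mm high; to be left alone
- foam: a loose white foam block 70 x 120 x 50 mm; to be left alone
- mug: a loose white mug, 80 mm across, 90 mm high; to be left alone
- wrench: a loose wrench 160 mm long lying on the table; to be left alone

How it is judged:
By the outcome, as a careful person would: the job done as asked, in the order asked, and still so for the second after the job is handed in, with the robot touching nothing.
It also fails if it takes over 64 s, if anything falls off the work surface, if the arm or the gripper's body presses on something with over 40 N, if the wrist force passes 120 N, or if a joint passes its speed limit or range.

## Robot

A 6-joint arm with a two-finger parallel gripper is mounted at the origin on the work surface. World frame = base frame: x ahead of the robot, y to its left, z up, the work surface at z = 0. Lengths are in m, angles in rad, forces in N, time in s.
With the tool pointing down it reaches from about 0.375 to 0.975 m from the base axis. Payload 3.8 kg.
Tool frame: the origin (TCP) lies on the centre line of the jaws, within the pads' length; the fingertips stand 8 mm ahead of it and the grasp point (between the pads) lies 11 mm behind it; z points along the fingers, y is the direction in which the jaws open and shut (so a half turn about z gives the same grasp; the last joint's range is limited). The gripper opens to 85 mm and grips with 20 to 120 N. Pads are 22 mm wide; open, the fingers measure 114 mm over their backs; the gripper's body (76 mm by 85 mm) begins 54 mm behind the grasp point. The pads swing forward as they close: fully open they stand 13 mm farther back than shut.
Start: joints at [1.142, 0.264, 1.604, -0, 1.274, -0.037], TCP at [0.258, 0.624, 0.239] pointing down, gripper open.
Joint ranges: [-2.63, 2.63], [-0.94, 2.18], [0.31, 2.57], [-1.31, 4.45], [0, 2.66], [-2.55, 2.55]. Speed limits (rad/s): [2.57, 2.57, 3.14, 3.14, 3.14, 3.14].

## Interface

Orientations are given as a rotation vector (axis times angle).
In Python, from workcell import bot gives the robot as it stands.
- The arm moves only by the tool arm_command, never from a script. Its arguments are lists of equal length, an entry for each row: "slide": the shift along the tool's x, y, z in m, a list of three; "angular": the turn, a rotation vector about the tool's x, y, z in degrees, a list of three; "hand": the finger opening in m, from 0 to 0.0854. A call has exactly 8 rows; each row shifts and turns the pose as measured when the row begins, along the tool's axes as they then stand; what a row does not reach is not made up. A row lasts 1/10 s, in which the tool goes at most 50 mm and 8.59 degrees, less where a joint would pass 70% of its speed; a pose out of reach is approached as far as the arm can. A call is refused whole if a number of a shift passes 0.05 or a number of a turn 8.59, either way. A call with a gripper value outside its range is refused whole. The fingers move at their own pace and stop on an object; "squeeze" is the grip in N (left out, the last holds). Time passes only in rows, so rows that do not move let the fingers close, or fill a call up. It gives the time, the measured TCP pose, the force and the opening at its end, in the units of the state.
- bot.read_state(): the state, without advancing time (a new reading comes with each control period).
- bot.read_camera(name): name is "scene" or "top"; returns the picture (384x512x3 uint8, red, green, blue); there is no depth.
- bot.get_calibration(name): a dict with "fx", "fy", "cx", "cy" (pixels), "k1" (the pictures are not rectified: a ray, as slopes to the right and down, at radius r is drawn at 1 + k1 r^2 times it, then the intrinsics apply), "R" (3x3) and "t" (3): a world point X has camera coordinates R X + t. Camera axes: x right, y down, z forward; pixel columns grow to the right and rows downward; lengths in m; the calibration is good to about 2 mm. A picture is of the moment at which its call begins. get_calibration takes no time and is no camera call.
- bot.finish_job(): hands the job in, once; it reports no verdict.
The state is a dict: "time": time; "q": joint angles; "joint_vel": joint speeds; "joint_torque": joint torques, N m; "tool_pos": TCP position; "tcp_rot": TCP orientation; "wrist_force": force on the tool from outside, world axes, zero at the start; "torque": the same for the moment, N m; "width": opening from 0.0 (shut) to 1.0 (fully open).
Only numpy, scipy, OpenCV 4.12 (cv2) and the standard library are available. Lean on these libraries where they do the work, as an engineer would, in place of code of your own. Each camera call takes 0.05 s, during which the arm holds its last target.

## Working session

There is one attempt and no reset: what is moved stays moved. The work goes in short steps, Python scripts to look and compute and a tool call to move; the robot and the scene stay as the last step left them, time stands still between calls to the robot, and variables do not carry over. Pictures are saved under pics/ and viewed, and the job is handed in when it is done.

Besides the shell and the picture viewer there is one more tool, called as name(argument=value, ...) on one line, values as JSON. arm_command: Moves the arm, as the interface text tells. Its arguments: {"type":"object","properties":{"slide":{"type":"array","items":{"type":"array","items":{"type":"number"}}},"angular":{"type":"array","items":{"type":"array","items":{"type":"number"}}},"hand":{"type":"array","items":{"type":"number"}},"squeeze":{"type":"number"}},"required":["slide","angular","hand"]}

```bash
mkdir -p pics; python3 - <<'E'
from workcell import bot
import cv2,json
for n in("scene","top"):
    im=bot.read_camera(n);cv2.imwrite(f"pics/{n}0.png",im[:,:,::-1]);print(n,bot.get_calibration(n))
print(bot.read_state())
E
```

```text
scene {'fx': 406.1237717447918, 'fy': 406.1237717447918, 'cx': 253.0146590349452, 'cy': 187.1368096111731, 'k1': 0.0049756915494991805, 'R': array([[-0.90863361,  0.41735254,  0.01420623],
       [ 0.31122855,  0.69948499, -0.6433176 ],
       [-0.27842728, -0.58011862, -0.7654676 ]]), 't': array([ 0.55010508, -0.1198335 ,  1.46346323])}
top {'fx': 404.92998686327735, 'fy': 404.92998686327735, 'cx': 255.89430164907802, 'cy': 190.11677335288886, 'k1': -0.05927908162791535, 'R': array([[-0.0147417 , -0.99987163, -0.00627674],
       [-0.99681344,  0.0151882 , -0.07830894],
       [ 0.07839422,  0.00510233, -0.99690938]]), 't': array([0.0101104 , 0.58405606, 1.12742498])}
{'time': 0.1, 'q': array([ 1.14211802e+00,  2.64722008e-01,  1.60526498e+00,  1.75382530e-06,
        1.27369372e+00, -3.68968668e-02]), 'joint_vel': array([-0.00052116, -0.00396645, -0.00232897,  0.00054525,  0.00214544,
        0.0009733 ]), 'joint_torque': array([ 1.19180284e-03, -5.16709507e+01, -3.68589520e+01,  4.81164011e-05,
        6.27531612e-03, -3.43360148e-05]), 'tool_pos': array([0.25746568, 0.62325953, 0.23804185]), 'tcp_rot': array([-0.61138693, -3.08103289,  0.00319034]), 'wrist_force': array([0.45400452, 0.16785217, 0.02671371]), 'torque': array([ 0.0358378 , -0.00558416,  0.00424593]), 'width': 0.996499703138919}
```

View pics/scene0.png

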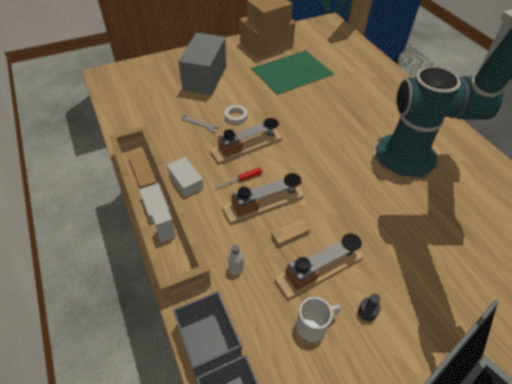

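View pics/top0.png

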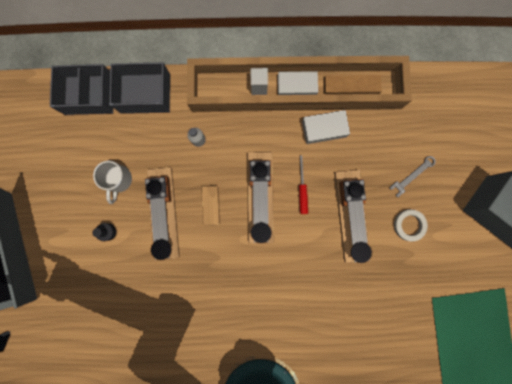

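Top view: pads are at about (161,249) left, (261,232) middle and (361,252) right. The weight is at about (104,231) and the mug at (110,178). Next I'll measure them in both views.

```bash
cat > h.py <<'E'
from workcell import bot
import cv2,numpy as np
def ray(n,uv):
    c=bot.get_calibration(n)
    p=np.array([(uv[0]-c['cx'])/c['fx'],(uv[1]-c['cy'])/c['fy']]);s=p.copy()
    for _ in range(10): s=p/(1+c['k1']*(s@s))
    d=c['R'].T@np.array([s[0],s[1],1.]);o=-c['R'].T@c['t'];return o,d
def onz(n,uv,z):
    o,d=ray(n,uv);return o+d*(z-o[2])/d[2]
def proj(n,X):
    c=bot.get_calibration(n);P=c['R']@np.array(X)+c['t'];s=P[:2]/P[2];s=s*(1+c['k1']*(s@s));return s*[c['fx'],c['fy']]+[c['cx'],c['cy']]
def tri(a,b):
    A=np.zeros((3,3));v=np.zeros(3)
    for o,d in(ray('scene',a),ray('top',b)):
        d=d/np.linalg.norm(d);M=np.eye(3)-np.outer(d,d);A+=M;v+=M@o
    return np.linalg.solve(A,v)
def blobs(im,th,lo=60,hi=900):
    m=(im.max(2)<th).astype(np.uint8)
    n,l,s,c=cv2.connectedComponentsWithStats(m)
    return [(c[i].round(1),s[i][:5]) for i in range(1,n) if lo<s[i][4]<hi]
E
python3 - <<'E'
from h import *
for n in('scene','top'):
    im=cv2.imread(f'pics/{n}0.png')
    print(n)
    for th in (45,60):
      for c,s in blobs(im,th): print(th,c,s,onz(n,c,.072).round(4))
a=cv2.imread('pics/top0.png')[150:280,80:400];cv2.imwrite('pics/t1.png',cv2.resize(a,None,fx=2.5,fy=2.5,interpolation=2))
a=cv2.imread('pics/scene0.png')[100:350,200:400];cv2.imwrite('pics/s1.png',cv2.resize(a,None,fx=2.4,fy=2.4,interpolation=2))
E
```

```text
scene
45 [402.7  97.2] [397  82  12  31 252] [-0.1185 -0.2029  0.072 ]
45 [270.4 123.1] [265 119  12  10  91] [ 0.4126 -0.2733  0.072 ]
45 [228.8 135.6] [223 130  11  12  88] [ 0.5735 -0.2729  0.072 ]
45 [292.  179.8] [285 174  15  13 143] [ 0.4693 -0.0043  0.072 ]
45 [243.5 193.7] [237 188  13  13 121] [ 0.6317 -0.0149  0.072 ]
45 [350.9 241.7] [343 235  17  16 183] [0.4274 0.2654 0.072 ]
45 [301.1 266.1] [295 258  14  16 114] [0.5918 0.2754 0.072 ]
45 [367.8 310.6] [359 299  18  22 196] [0.5011 0.4517 0.072 ]
45 [487.6 377.5] [472 367  34  17 317] [0.347  0.6916 0.072 ]
60 [297.5   5.9] [291   0  17  19 106] [-0.0984 -1.0054  0.072 ]
60 [331.9   7.4] [307   0  46  23 551] [-0.2482 -0.9248  0.072 ]
60 [187.3  70.8] [181  64  18  17  93] [ 0.5805 -0.6964  0.072 ]
60 [204.9  79.7] [183  68  39  24 241] [ 0.5362 -0.611   0.072 ]
60 [438.3  77.8] [421  69  36  19 499] [-0.3311 -0.2469  0.072 ]
60 [402.9  97.2] [397  81  12  33 289] [-0.1192 -0.2026  0.072 ]
60 [270.4 123.4] [264 119  14  11 107] [ 0.4133 -0.2719  0.072 ]
60 [228.8 137.1] [222 130  16  16 137] [ 0.5764 -0.2659  0.072 ]
6
[... 1315 characters left out ...]
2 ]
45 [  3.1 340.4] [  0 333   9  18 106] [0.1775 0.7003 0.072 ]
60 [129.1  76.1] [111  64  51  40 817] [0.9079 0.3536 0.072 ]
60 [398.8  78.7] [393  65  10  28 133] [ 0.888  -0.4048  0.072 ]
60 [259.2 169.8] [250 161  19  19 244] [ 0.6358 -0.0087  0.072 ]
60 [154.8 187.1] [146 178  20  20 254] [0.5928 0.2775 0.072 ]
60 [350.9 190. ] [339 180  25  24 348] [ 0.5767 -0.2577  0.072 ]
60 [105.1 231.2] [ 94 223  22  17 292] [0.4741 0.4142 0.072 ]
60 [260.5 232.1] [251 223  20  19 289] [ 0.4664 -0.0096  0.072 ]
60 [160.8 248.9] [151 239  20  20 311] [0.4247 0.2606 0.072 ]
60 [360.5 251.8] [351 243  20  19 305] [ 0.4091 -0.2786  0.072 ]
60 [  3.4 340. ] [  0 332  10  20 122] [0.1787 0.6994 0.072 ]
```

View pics/t1.png

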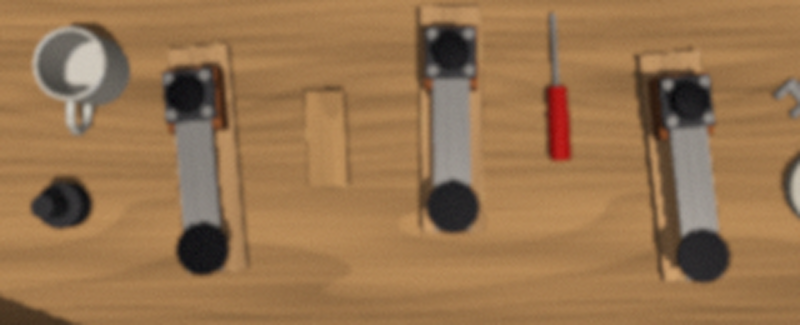

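View pics/s1.png

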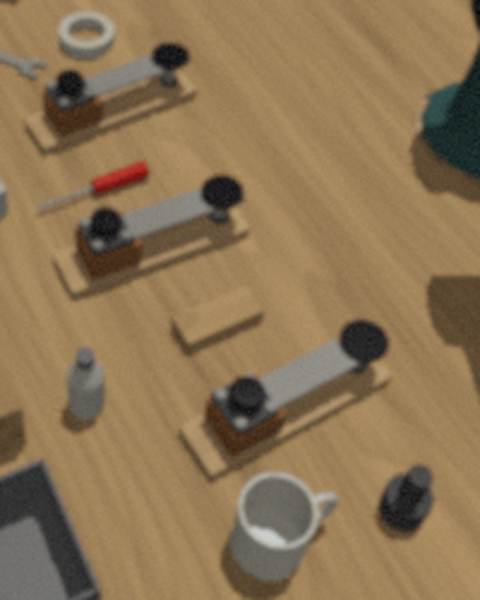

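```bash
cat >> h.py <<'E'
from scipy.spatial.transform import Rotation as Ro
def go(p,yaw=None,tilt=0,tdir=0):
    """remaining move to TCP p, jaw(y) axis along yaw, tool z tilted towards heading tdir by tilt"""
    s=bot.read_state();R=Ro.from_rotvec(s['tcp_rot']);M=R.as_matrix()
    w=s['wrist_force']
    print('t %.1f'%s['time'],'pos',s['tool_pos'].round(4),'yaw(jaw) %.3f'%np.arctan2(M[1,1],M[0,1]),'z',M[:,2].round(3),'F',w.round(1),'w %.3f'%s['width'],'q',s['q'].round(2))
    d=R.inv().apply(np.array(p)-s['tool_pos'])
    print('slide mm tool',(d*1000).round(1))
    if yaw is not None:
        best=None
        for y in (yaw,yaw+np.pi):
            z=np.array([np.sin(tilt)*np.cos(tdir),np.sin(tilt)*np.sin(tdir),-np.cos(tilt)])
            yy=np.array([np.cos(y),np.sin(y),0]);yy-=z*(yy@z);yy/=np.linalg.norm(yy)
            T=Ro.from_matrix(np.c_[np.cross(yy,z),yy,z]);r=(R.inv()*T).as_rotvec(degrees=True)
            if best is None or np.linalg.norm(r)<np.linalg.norm(best): best=r
            print('turn deg',r.round(2))
E
python3 - <<'E'
from h import *
for n,p,k in(('L',(160.8,249),(154,187)),('M',(260.5,232),(259.4,169.7)),('R',(360.7,251.6),(354.7,189.7))):
    P=onz('top',p,.072);K=onz('top',k,.098);print(n,P.round(4),K.round(4),np.arctan2(*(K-P)[[1,0]]).round(3),np.hypot(*(K-P)[:2]).round(4))
print('handle tri',tri((374.6,298.8),(98.8,232)),onz('top',(98.8,232),.088),onz('scene',(374.6,298.8),.088))
print('body .04 top',onz('top',(106.5,231),.03))
for nm,uv,z in(('mug',(108,175),.09),('mughandle end',(110,201),.05)): print(nm,onz('top',uv,z))
go((.425,.261,.12),np.pi/2)
E
```

```text
L [0.4245 0.2606 0.072 ] [0.5907 0.273  0.098 ] 0.074 0.1667
M [ 0.4667 -0.0097  0.072 ] [ 0.6327 -0.0092  0.098 ] 0.003 0.166
R [ 0.4096 -0.2791  0.072 ] [ 0.5753 -0.2619  0.098 ] 0.104 0.1666
handle tri [0.47033683 0.43241031 0.07392423] [0.47243765 0.42533244 0.088     ] [0.47523312 0.43747696 0.088     ]
body .04 top [0.47388723 0.4261516  0.03      ]
mug [0.62607926 0.4013024  0.09      ]
mughandle end [0.55770629 0.40958666 0.05      ]
t 0.1 pos [0.2575 0.6233 0.238 ] yaw(jaw) 1.179 z [-0.001 -0.002 -1.   ] F [0.5 0.2 0. ] w 0.996 q [ 1.14  0.26  1.61  0.    1.27 -0.04]
slide mm tool [-293.2 -270.6  118.6]
turn deg [ -0.12  -0.03 -22.45]
turn deg [-4.0000e-02  1.6000e-01  1.5755e+02]
```

arm_command(slide=[[-0.036, -0.033, 0], [-0.036, -0.033, 0], [-0.036, -0.033, 0], [-0.036, -0.033, 0], [-0.036, -0.033, 0], [-0.036, -0.033, 0], [-0.036, -0.033, 0], [-0.036, -0.033, 0]], angular=[[0, 0, 0], [0, 0, 0], [0, 0, 0], [0, 0, 0], [0, 0, 0], [0, 0, 0], [0, 0, 0], [0, 0, 0]], hand=[0, 0, 0, 0, 0, 0, 0, 0], squeeze=30)

```text
time: 0.9
tool_pos: [0.4228, 0.264, 0.2327]
tcp_rot: [-0.593, -3.081, 0.01]
wrist_force: [0.2, 0.6, -0.2]
width: 0.002
```

```bash
python3 -c "
from h import *
go((.4245,.2606,.12),np.pi/2)"
```

```text
t 0.9 pos [0.4228 0.264  0.2327] yaw(jaw) 1.191 z [-0.005 -0.006 -1.   ] F [ 0.2  0.6 -0.2] w 0.002 q [ 0.51 -0.06  1.98 -0.    1.24 -0.68]
slide mm tool [ -3.2  -1.7 112.7]
turn deg [ -0.38  -0.24 -21.77]
turn deg [ -0.33   0.54 158.23]
```

arm_command(slide=[[-0.003, -0.002, 0.02], [0, 0, 0.025], [0, 0, 0.025], [0, 0, 0.025], [0, 0, 0.025], [0, 0, 0.018], [0, 0, 0], [0, 0, 0]], angular=[[0, 0, -7], [0, 0, -7], [0, 0, -7], [0, 0, 0], [0, 0, 0], [0, 0, 0], [0, 0, 0], [0, 0, 0]], hand=[0, 0, 0, 0, 0, 0, 0, 0])

```text
time: 1.7
tool_pos: [0.4265, 0.2508, 0.0895]
tcp_rot: [-0.017, -3.137, 0.013]
wrist_force: [0.2, 0.4, 0.0]
width: -0.0
```

```bash
python3 -c "
from h import *
go((.4245,.2606,.08),np.pi/2)
for n in('top','scene'):cv2.imwrite(f'pics/p1{n}.png',bot.read_camera(n)[:,:,::-1])
a=cv2.imread('pics/p1top.png')[150:300,80:240];b=cv2.imread('pics/p1scene.png')[170:320,260:420]
cv2.imwrite('pics/p1.png',cv2.resize(np.hstack([a,b]),None,fx=2.5,fy=2.5))"
```

```text
t 1.7 pos [0.4265 0.2508 0.0895] yaw(jaw) 1.560 z [-0.005 -0.008 -1.   ] F [0.2 0.4 0. ] w -0.000 q [ 0.48  0.08  2.12 -0.01  0.95 -1.07]
slide mm tool [2.1 9.8 9.4]
turn deg [-0.47 -0.28 -0.61]
turn deg [ -0.44   0.74 179.38]
```

View pics/p1.png

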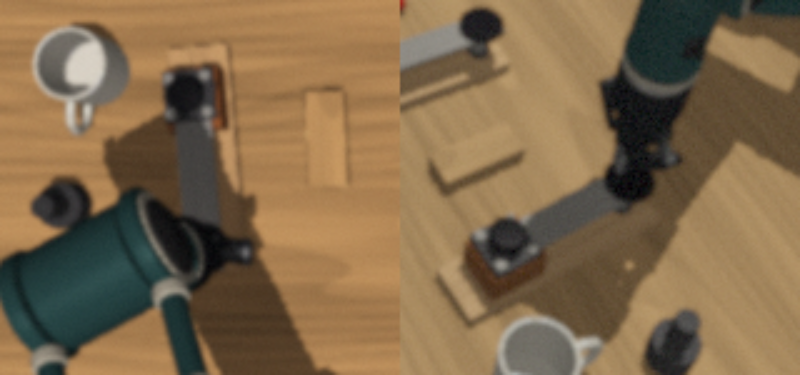

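The scene view shows the shut fingers just above the left pad. I'll correct y by 10 mm, then press slowly.

arm_command(slide=[[0.002, 0.01, 0], [0, 0, 0], [0, 0, 0.005], [0, 0, 0.005], [0, 0, 0.005], [0, 0, 0.005], [0, 0, 0.004], [0, 0, 0]], angular=[[-0.4, -0.3, -0.6], [0, 0, 0], [0, 0, 0], [0, 0, 0], [0, 0, 0], [0, 0, 0], [0, 0, 0], [0, 0, 0]], hand=[0, 0, 0, 0, 0, 0, 0, 0])

```text
time: 2.6
tool_pos: [0.4283, 0.2646, 0.0698]
tcp_rot: [-0.002, 3.132, 0.007]
wrist_force: [-2.5, -1.5, 7.4]
width: 0.001
```

```bash
python3 -c "
from h import *
go((.4245,.2606,.056),np.pi/2)"
```

```text
t 2.6 pos [0.4283 0.2646 0.0698] yaw(jaw) 1.572 z [ 0.009  0.005 -1.   ] F [-2.5 -1.5  7.4] w 0.001 q [ 0.5   0.11  2.13 -0.    0.89 -1.07]
slide mm tool [ 3.9 -4.  13.7]
turn deg [0.27 0.53 0.07]
turn deg [  -0.84    0.42 -179.93]
```

arm_command(slide=[[0.001, -0.001, 0.003], [0.001, -0.001, 0.003], [0, 0, 0.003], [0, 0, 0.003], [0, 0, 0.002], [0, 0, 0], [0, 0, 0], [0, 0, 0]], angular=[[0, 0, 0], [0, 0, 0], [0, 0, 0], [0, 0, 0], [0, 0, 0], [0, 0, 0], [0, 0, 0], [0, 0, 0]], hand=[0, 0, 0, 0, 0, 0, 0, 0])

```text
time: 3.4
tool_pos: [0.4285, 0.2646, 0.064]
tcp_rot: [0.001, 3.132, 0.011]
wrist_force: [-4.0, -1.7, 11.2]
width: -0.002
```

```bash
python3 -c "
from h import *
go((.4245,.2606,.056),np.pi/2)"
```

```text
t 3.4 pos [0.4285 0.2646 0.064 ] yaw(jaw) 1.570 z [ 0.01   0.007 -1.   ] F [-4.  -1.7 11.2] w -0.002 q [ 0.5   0.12  2.13  0.    0.88 -1.07]
slide mm tool [ 4.1 -4.1  7.9]
turn deg [ 0.42  0.55 -0.04]
turn deg [  0.86  -0.65 179.96]
```

arm_command(slide=[[0, 0, 0.004], [0, 0, 0.004], [0, 0, 0.004], [0, 0, 0.003], [0, 0, 0.003], [0, 0, 0], [0, 0, 0], [0, 0, 0]], angular=[[0, 0, 0], [0, 0, 0], [0, 0, 0], [0, 0, 0], [0, 0, 0], [0, 0, 0], [0, 0, 0], [0, 0, 0]], hand=[0, 0, 0, 0, 0, 0, 0, 0])

```text
time: 4.2
tool_pos: [0.4289, 0.2647, 0.0606]
tcp_rot: [0.003, 3.138, 0.007]
wrist_force: [-5.1, -3.0, 14.5]
width: -0.002
```

```bash
python3 -c "
from h import *
go((.4245,.2606,.056),np.pi/2)"
```

```text
t 4.2 pos [0.4289 0.2647 0.0606] yaw(jaw) 1.569 z [ 0.004  0.005 -1.   ] F [-5.1 -3.  14.5] w -0.002 q [ 0.5   0.13  2.13  0.    0.88 -1.07]
slide mm tool [ 4.4 -4.1  4.5]
turn deg [ 0.27  0.22 -0.1 ]
turn deg [  0.35  -0.42 179.9 ]
```

arm_command(slide=[[0, 0, 0.004], [0, 0, 0.005], [0, 0, 0.005], [0, 0, 0.005], [0, 0, 0.005], [0, 0, 0.005], [0, 0, 0.005], [0, 0, 0.005]], angular=[[0, 0, 0], [0, 0, 0], [0, 0, 0], [0, 0, 0], [0, 0, 0], [0, 0, 0], [0, 0, 0], [0, 0, 0]], hand=[0, 0, 0, 0, 0, 0, 0, 0])

```text
time: 5.0
tool_pos: [0.4302, 0.2651, 0.0509]
tcp_rot: [-0.004, -3.137, 0.001]
wrist_force: [-16.5, -9.7, 42.7]
width: -0.002
```

```bash
python3 -c "
from h import *
go((.4245,.2606,.056),np.pi/2)
cv2.imwrite('pics/p2.png',cv2.resize(bot.read_camera('scene')[170:320,260:420,::-1],None,fx=3.5,fy=3.5))"
```

```text
t 5.0 pos [0.4302 0.2651 0.0509] yaw(jaw) 1.569 z [-0.005 -0.001 -1.   ] F [-16.5  -9.7  42.7] w -0.002 q [ 0.5   0.15  2.13  0.    0.87 -1.07]
slide mm tool [ 5.7 -4.5 -5.1]
turn deg [-0.03 -0.26 -0.13]
turn deg [-4.1000e-01  5.0000e-02  1.7987e+02]
```

View pics/p2.png

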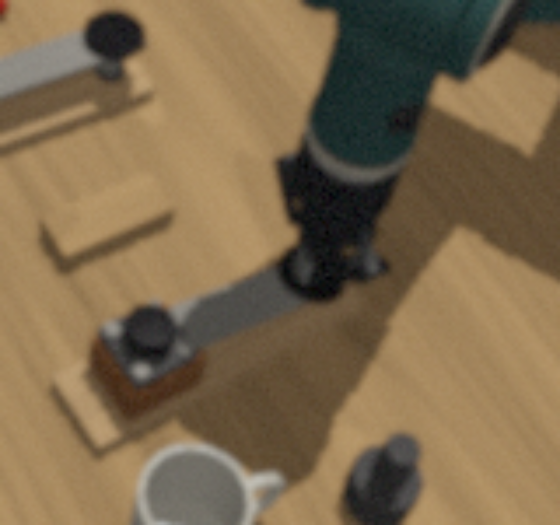

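The left strip is on its stop: force rose smoothly to about 15 N, then jumped to 43 N. Letting it up.

arm_command(slide=[[0, 0, -0.008], [0, 0, -0.008], [0, 0, -0.01], [0, 0, -0.015], [0, 0, -0.02], [0, 0, -0.02], [-0.005, -0.03, 0], [-0.007, -0.045, 0]], angular=[[0, 0, 0], [0, 0, 0], [0, 0, 0], [0, 0, 0], [0, 0, 0], [0, 0, 0], [0, 0, 0], [0, 0, 0]], hand=[0, 0, 0, 0, 0, 0, 0, 0])

```text
time: 5.85
tool_pos: [0.442, 0.1917, 0.1387]
tcp_rot: [0.005, -3.135, -0.0]
wrist_force: [0.8, -0.8, -0.8]
width: 0.003
```

```bash
python3 -c "
from h import *
go((.4667,-.0097,.09),np.pi/2)"
```

```text
t 5.8 pos [0.442  0.1917 0.1387] yaw(jaw) 1.574 z [-0.006  0.    -1.   ] F [ 0.8 -0.8 -0.8] w 0.003 q [ 0.36 -0.01  2.11  0.    1.05 -1.22]
slide mm tool [ -24.3 -201.5   48.5]
turn deg [ 0.01 -0.36  0.18]
turn deg [ 5.7000e-01  1.0000e-02 -1.7982e+02]
```

arm_command(slide=[[-0.005, -0.044, 0], [-0.005, -0.044, 0], [-0.005, -0.044, 0], [-0.005, -0.036, 0], [-0.003, -0.02, 0.01], [0, 0, 0.015], [0, 0, 0.015], [0, 0, 0]], angular=[[0, 0, 0], [0, 0, 0], [0, 0, 0], [0, 0, 0], [0, 0, 0], [0, 0, 0], [0, 0, 0], [0, 0, 0]], hand=[0, 0, 0, 0, 0, 0, 0, 0])

```text
time: 6.65
tool_pos: [0.4671, -0.0097, 0.0957]
tcp_rot: [-0.005, -3.139, 0.003]
wrist_force: [-0.9, -1.2, -0.9]
width: 0.001
```

```bash
python3 -c "
from h import *
go((.4667,-.0097,.08),np.pi/2)"
```

```text
t 6.7 pos [ 0.4671 -0.0097  0.0957] yaw(jaw) 1.568 z [-0.003 -0.002 -1.   ] F [-0.9 -1.2 -0.9] w 0.001 q [-0.07  0.01  2.17 -0.    0.96 -1.64]
slide mm tool [ 0.4  0.  15.7]
turn deg [-0.12 -0.15 -0.17]
turn deg [ -0.24   0.19 179.83]
```

arm_command(slide=[[0, 0, 0.005], [0, 0, 0.005], [0, 0, 0.004], [0, 0, 0.004], [0, 0, 0.004], [0, 0, 0.004], [0, 0, 0.004], [0, 0, 0.003]], angular=[[0, 0, 0], [0, 0, 0], [0, 0, 0], [0, 0, 0], [0, 0, 0], [0, 0, 0], [0, 0, 0], [0, 0, 0]], hand=[0, 0, 0, 0, 0, 0, 0, 0])

```text
time: 7.45
tool_pos: [0.4686, -0.0092, 0.0625]
tcp_rot: [0.001, 3.141, -0.005]
wrist_force: [-1.4, -1.3, 3.5]
width: 0.003
```

```bash
python3 -c "
from h import *
go((.4667,-.0097,.056),np.pi/2)"
```

```text
t 7.5 pos [ 0.4686 -0.0092  0.0625] yaw(jaw) 1.570 z [ 0.    -0.003 -1.   ] F [-1.4 -1.3  3.5] w 0.003 q [-0.07  0.06  2.2  -0.    0.88 -1.64]
slide mm tool [ 1.9 -0.5  6.5]
turn deg [-0.17  0.01 -0.04]
turn deg [2.0000e-02 2.7000e-01 1.7996e+02]
```

arm_command(slide=[[0, 0, 0.003], [0, 0, 0.003], [0, 0, 0.003], [0, 0, 0.004], [0, 0, 0.004], [0, 0, 0.005], [0, 0, 0.005], [0, 0, 0.005]], angular=[[0, 0, 0], [0, 0, 0], [0, 0, 0], [0, 0, 0], [0, 0, 0], [0, 0, 0], [0, 0, 0], [0, 0, 0]], hand=[0, 0, 0, 0, 0, 0, 0, 0])

```text
time: 8.25
tool_pos: [0.471, -0.0093, 0.0463]
tcp_rot: [-0.001, -3.138, 0.004]
wrist_force: [-17.6, 0.7, 42.5]
width: 0.002
```

```bash
python3 -c "
from h import *
go((.4667,-.0097,.056),np.pi/2)"
```

```text
t 8.2 pos [ 0.471  -0.0093  0.0463] yaw(jaw) 1.570 z [-0.004 -0.003 -1.   ] F [-17.6   0.7  42.5] w 0.002 q [-0.07  0.09  2.2  -0.    0.85 -1.64]
slide mm tool [ 4.4 -0.5 -9.7]
turn deg [-0.15 -0.23 -0.02]
turn deg [ -0.36   0.23 179.98]
```

Middle: only 3.5 N at z 0.0625, where the left gave about 12.5 N, then a jump to 42 N at the stop. Letting it up and moving to the right strip.

arm_command(slide=[[0, 0, -0.008], [0, 0, -0.008], [0, 0, -0.01], [0, 0, -0.015], [0, 0, -0.02], [0, 0, -0.02], [0.007, -0.03, 0], [0.01, -0.045, 0]], angular=[[0, 0, 0], [0, 0, 0], [0, 0, 0], [0, 0, 0], [0, 0, 0], [0, 0, 0], [0, 0, 0], [0, 0, 0]], hand=[0, 0, 0, 0, 0, 0, 0, 0])

```text
time: 9.05
tool_pos: [0.4554, -0.0817, 0.1335]
tcp_rot: [0.01, -3.139, 0.001]
wrist_force: [0.2, -0.7, -0.3]
width: 0.003
```

```bash
python3 -c "
from h import *
go((.4096,-.2791,.09),np.pi/2)"
```

```text
t 9.1 pos [ 0.4554 -0.0817  0.1335] yaw(jaw) 1.577 z [-0.003 -0.001 -1.   ] F [ 0.2 -0.7 -0.3] w 0.003 q [-0.23 -0.05  2.15 -0.    1.04 -1.81]
slide mm tool [  46.9 -197.1   43.7]
turn deg [-0.03 -0.17  0.36]
turn deg [ 2.7000e-01 -5.0000e-02 -1.7964e+02]
```

arm_command(slide=[[0.01, -0.044, 0], [0.01, -0.044, 0], [0.01, -0.044, 0], [0.01, -0.036, 0], [0.006, -0.02, 0.01], [0, 0, 0.015], [0, 0, 0.012], [0, 0, 0]], angular=[[0, 0, 0], [0, 0, 0], [0, 0, 0], [0, 0, 0], [0, 0, 0], [0, 0, 0], [0, 0, 0], [0, 0, 0]], hand=[0, 0, 0, 0, 0, 0, 0, 0])

```text
time: 9.85
tool_pos: [0.411, -0.2835, 0.0961]
tcp_rot: [-0.001, 3.134, -0.009]
wrist_force: [0.0, 0.2, 0.7]
width: 0.003
```

```bash
python3 -c "
from h import *
go((.4096,-.2791,.08),np.pi/2)"
```

```text
t 9.8 pos [ 0.411  -0.2835  0.0961] yaw(jaw) 1.572 z [ 0.008 -0.006 -1.   ] F [0.  0.2 0.7] w 0.003 q [-0.65  0.06  2.12  0.    0.95 -2.23]
slide mm tool [ 1.5  4.5 16.1]
turn deg [-0.32  0.43  0.05]
turn deg [  -0.68   -0.5  -179.94]
```

arm_command(slide=[[0.001, 0.003, 0.005], [0, 0.001, 0.005], [0, 0, 0.004], [0, 0, 0.004], [0, 0, 0.004], [0, 0, 0.004], [0, 0, 0.004], [0, 0, 0.003]], angular=[[0, 0, 0], [0, 0, 0], [0, 0, 0], [0, 0, 0], [0, 0, 0], [0, 0, 0], [0, 0, 0], [0, 0, 0]], hand=[0, 0, 0, 0, 0, 0, 0, 0])

```text
time: 10.65
tool_pos: [0.4118, -0.2779, 0.0638]
tcp_rot: [-0.009, 3.133, -0.011]
wrist_force: [-3.5, 2.5, 8.6]
width: -0.001
```

```bash
python3 -c "
from h import *
go((.4096,-.2791,.056),np.pi/2)"
```

```text
t 10.7 pos [ 0.4118 -0.2779  0.0638] yaw(jaw) 1.577 z [ 0.008 -0.007 -1.   ] F [-3.5  2.5  8.6] w -0.001 q [-0.64  0.1   2.15 -0.    0.88 -2.22]
slide mm tool [ 2.3 -1.1  7.8]
turn deg [-0.39  0.47  0.34]
turn deg [  -0.74   -0.62 -179.65]
```

arm_command(slide=[[0, 0, 0.004], [0, 0, 0.004], [0, 0, 0.004], [0, 0, 0.004], [0, 0, 0.004], [0, 0, 0.005], [0, 0, 0.005], [0, 0, 0.005]], angular=[[0, 0, 0], [0, 0, 0], [0, 0, 0], [0, 0, 0], [0, 0, 0], [0, 0, 0], [0, 0, 0], [0, 0, 0]], hand=[0, 0, 0, 0, 0, 0, 0, 0])

```text
time: 11.45
tool_pos: [0.4136, -0.2782, 0.0497]
tcp_rot: [-0.01, 3.138, -0.002]
wrist_force: [-15.7, 9.9, 42.2]
width: 0.002
```

```bash
python3 -c "
from h import *
go((.4096,-.2791,.056),np.pi/2)"
```

```text
t 11.4 pos [ 0.4136 -0.2782  0.0497] yaw(jaw) 1.577 z [ 0.004 -0.001 -1.   ] F [-15.7   9.9  42.2] w 0.002 q [-0.64  0.13  2.15  0.    0.86 -2.22]
slide mm tool [ 4.  -0.9 -6.3]
turn deg [-0.08  0.2   0.36]
turn deg [-3.2000e-01 -1.3000e-01 -1.7964e+02]
```

Right gave 8.6 N at z 0.0638 and reached its stop at 42 N, so the middle strip is the weakest. Letting the right one up and going for the weight.

arm_command(slide=[[0, 0, -0.008], [0, 0, -0.008], [0, 0, -0.01], [0, 0, -0.02], [0, 0, -0.03], [0, 0, -0.04], [-0.004, 0.03, -0.03], [-0.004, 0.045, -0.01]], angular=[[0, 0, 0], [0, 0, 0], [0, 0, 0], [0, 0, 0], [0, 0, 0], [0, 0, 0], [0, 0, 0], [0, 0, 0]], hand=[0, 0, 0, 0, 0, 0, 0, 0])

```text
time: 12.25
tool_pos: [0.4206, -0.2045, 0.2141]
tcp_rot: [0.0, 3.139, -0.0]
wrist_force: [1.1, -0.9, 0.4]
width: 0.002
```

arm_command(slide=[[-0.004, 0.048, 0], [-0.004, 0.048, 0], [-0.004, 0.048, 0], [-0.004, 0.048, 0], [-0.004, 0.048, 0], [-0.004, 0.048, 0], [-0.004, 0.048, 0], [-0.004, 0.048, 0]], angular=[[0, 0, 0], [0, 0, 0], [0, 0, 0], [0, 0, 0], [0, 0, 0], [0, 0, 0], [0, 0, 0], [0, 0, 0]], hand=[0, 0, 0, 0, 0, 0, 0, 0])

```text
time: 13.05
tool_pos: [0.4585, 0.192, 0.2194]
tcp_rot: [0.011, 3.118, 0.001]
wrist_force: [1.4, -0.8, 0.3]
width: 0.001
```

```bash
python3 -c "
from h import *
go((.473,.428,.15),np.pi/2)"
```

```text
t 13.1 pos [0.4585 0.192  0.2194] yaw(jaw) 1.564 z [ 0.023  0.001 -1.   ] F [ 1.4 -0.8  0.3] w 0.001 q [ 0.35 -0.08  2.01 -0.01  1.18 -1.21]
slide mm tool [-11.3 236.   69.8]
turn deg [ 0.03  1.33 -0.39]
turn deg [ 2.090e+00 -5.000e-02  1.796e+02]
```

Stop short of the weight (y about 0.33) for a clear picture of it, and open the hand on the way.

arm_command(slide=[[-0.002, 0.045, 0], [-0.002, 0.045, 0], [0, 0.03, 0], [0, 0, 0], [0, 0, 0], [0, 0, 0], [0, 0, 0], [0, 0, 0]], angular=[[0, 0.7, -0.3], [0, 0.7, 0], [0, 0, 0], [0, 0, 0], [0, 0, 0], [0, 0, 0], [0, 0, 0], [0, 0, 0]], hand=[0.085, 0.085, 0.085, 0.085, 0.085, 0.085, 0.085, 0.085])

```text
time: 13.85
tool_pos: [0.4619, 0.3228, 0.2176]
tcp_rot: [0.008, -3.141, -0.006]
wrist_force: [-1.0, 0.0, 0.7]
width: 0.994
```

```bash
python3 -c "
from h import *
go((.473,.428,.15),np.pi/2)
for n in('top','scene'):cv2.imwrite(f'pics/w1{n}.png',bot.read_camera(n)[:,:,::-1])
a=cv2.imread('pics/w1top.png')[180:260,60:160];b=cv2.imread('pics/w1scene.png')[270:350,320:420]
cv2.imwrite('pics/w1.png',cv2.resize(np.hstack([a,b]),None,fx=4,fy=4,interpolation=2))"
```

```text
t 13.8 pos [0.4619 0.3228 0.2176] yaw(jaw) 1.576 z [-0.001  0.004 -1.   ] F [-1.   0.   0.7] w 0.994 q [ 0.56  0.07  1.87  0.    1.2  -1.01]
slide mm tool [-11.6 104.8  68.1]
turn deg [ 0.24 -0.04  0.28]
turn deg [ 7.0000e-02  3.7000e-01 -1.7972e+02]
```

View pics/w1.png

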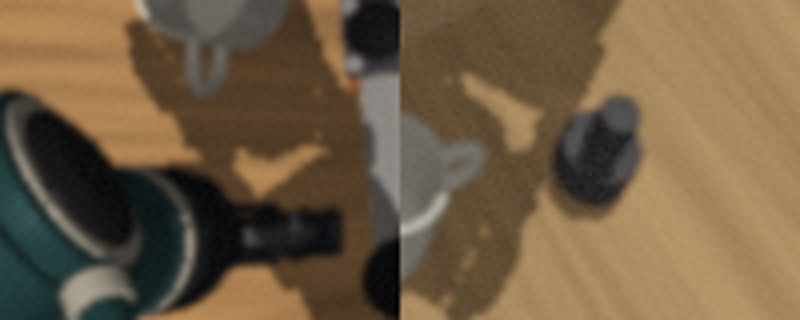

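```bash
python3 -c "
from h import *
t=np.linspace(0,2*np.pi,60)
for X in((.473,.426),(.475,.43),(.472,.434)):
  for n in('top','scene'):
    P=[];H=[]
    for a in t:
      for z in(0,.04):P.append(proj(n,(X[0]+.026*np.cos(a),X[1]+.026*np.sin(a),z)))
      for z in (.06,.088):H.append(proj(n,(X[0]+.013*np.cos(a),X[1]+.013*np.sin(a),z)))
    P=np.array(P);H=np.array(H);A=np.vstack([P,H]);print(X,n,'body',P.min(0).round(1),P.max(0).round(1),'hand',H.min(0).round(1),H.max(0).round(1),'top',proj(n,(*X,.088)).round(1))
im=cv2.imread('pics/top0.png');
for th in(65,75,85):
  m=(im.max(2)<th).astype(np.uint8);n,l,s,c=cv2.connectedComponentsWithStats(m);print('top',th,s[l[231,106]],c[l[231,106]])
im=cv2.imread('pics/w1scene.png')
for th in(60,70,80):
  m=(im.max(2)<th).astype(np.uint8);n,l,s,c=cv2.connectedComponentsWithStats(m);print('scene',th,s[l[310,370]],c[l[310,370]])
"
```

```text
(0.473, 0.426) top body [ 96.2 222.1] [119.2 240.7] hand [ 93.8 226.8] [107.1 236.6] top [ 98.6 231.8]
(0.473, 0.426) scene body [354.9 293.3] [378.4 318.6] hand [364.8 289.7] [377.9 304.2] top [372.6 294.5]
(0.475, 0.43) top body [ 94.8 221.4] [117.8 240. ] hand [ 92.4 226.1] [105.7 235.9] top [ 97.1 231.1]
(0.475, 0.43) scene body [355.1 294.9] [378.7 320.2] hand [365.1 291.3] [378.2 305.9] top [372.9 296.2]
(0.472, 0.434) top body [ 93.4 222.5] [116.5 241.1] hand [ 90.9 227.2] [104.3 237. ] top [ 95.6 232.2]
(0.472, 0.434) scene body [356.9 295.8] [380.6 321.1] hand [367.  292.2] [380.1 306.8] top [374.8 297.1]
top 65 [ 94 223  22  17 295] [105.17966102 231.21355932]
top 75 [ 93 222  23  19 317] [104.91167192 231.03154574]
top 85 [ 93 221  23  20 332] [104.90060241 230.95180723]
scene 60 [358 299  20  22 244] [367.67213115 310.56557377]
scene 70 [358 298  20  24 291] [367.73539519 310.32646048]
scene 80 [357 298  22  24 357] [367.6442577 309.7254902]
```

arm_command(slide=[[-0.005, 0.045, 0], [-0.004, 0.045, 0], [-0.002, 0.02, 0.02], [0, 0, 0.025], [0, 0, 0.015], [0, 0, 0], [0, 0, 0], [0, 0, 0]], angular=[[0, 0, 0], [0, 0, 0], [0, 0, 0], [0, 0, 0], [0, 0, 0], [0, 0, 0], [0, 0, 0], [0, 0, 0]], hand=[0.085, 0.085, 0.085, 0.085, 0.085, 0.085, 0.085, 0.085])

```text
time: 14.75
tool_pos: [0.4762, 0.4329, 0.1595]
tcp_rot: [0.006, 3.138, 0.011]
wrist_force: [0.6, 0.5, -0.1]
width: 0.997
```

```bash
python3 -c "
from h import *
go((.473,.432,.058),np.pi/2)
cv2.imwrite('pics/w2.png',cv2.resize(bot.read_camera('scene')[220:350,300:460,::-1],None,fx=4,fy=4,interpolation=2))"
```

```text
t 14.8 pos [0.4762 0.4329 0.1595] yaw(jaw) 1.567 z [ 0.004  0.007 -1.   ] F [ 0.6  0.5 -0.1] w 0.997 q [ 0.7   0.26  1.76  0.    1.11 -0.87]
slide mm tool [  3.6  -1.6 101.5]
turn deg [ 0.39  0.21 -0.22]
turn deg [  0.34  -0.61 179.78]
```

View pics/w2.png

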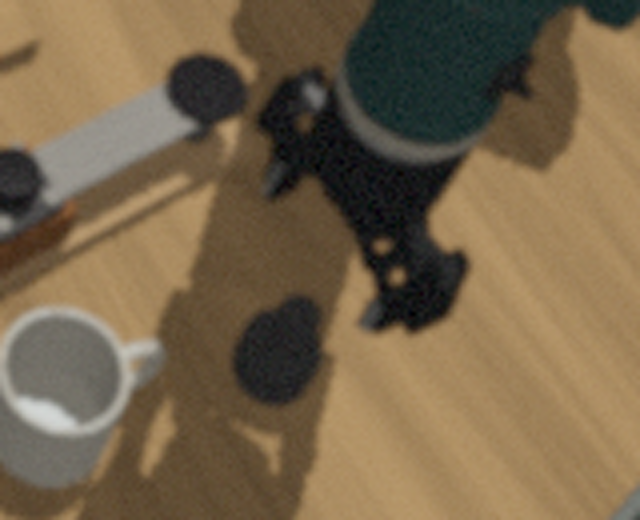

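```bash
python3 -c "
from h import *
print(onz('scene',(380.9,282.9),.165), onz('scene',(375.2,299),.088))"
```

```text
[0.47633905 0.43237516 0.165     ] [0.47418193 0.43852812 0.088     ]
```

arm_command(slide=[[0.003, 0.001, 0.02], [0, 0, 0.025], [0, 0, 0.02], [0, 0, 0.015], [0, 0, 0.01], [0, 0, 0], [0, 0, 0], [0, 0, 0]], angular=[[0.4, 0.2, -0.2], [0, 0, 0], [0, 0, 0], [0, 0, 0], [0, 0, 0], [0, 0, 0], [0, 0, 0], [0, 0, 0]], hand=[0.085, 0.085, 0.085, 0.085, 0.085, 0.085, 0.085, 0.085])

```text
time: 15.6
tool_pos: [0.4756, 0.4353, 0.0682]
tcp_rot: [0.002, 3.135, 0.007]
wrist_force: [0.0, -1.3, 0.7]
width: 0.995
```

```bash
python3 -c "
from h import *
go((.473,.434,.058),np.pi/2)
cv2.imwrite('pics/w3.png',cv2.resize(bot.read_camera('scene')[220:350,300:460,::-1],None,fx=4,fy=4,interpolation=2))"
```

```text
t 15.6 pos [0.4756 0.4353 0.0682] yaw(jaw) 1.569 z [ 0.006  0.004 -1.   ] F [ 0.  -1.3  0.7] w 0.995 q [ 0.7   0.35  1.82 -0.    0.96 -0.87]
slide mm tool [ 2.6 -1.4 10.1]
turn deg [ 0.25  0.36 -0.08]
turn deg [  0.56  -0.39 179.92]
```

View pics/w3.png

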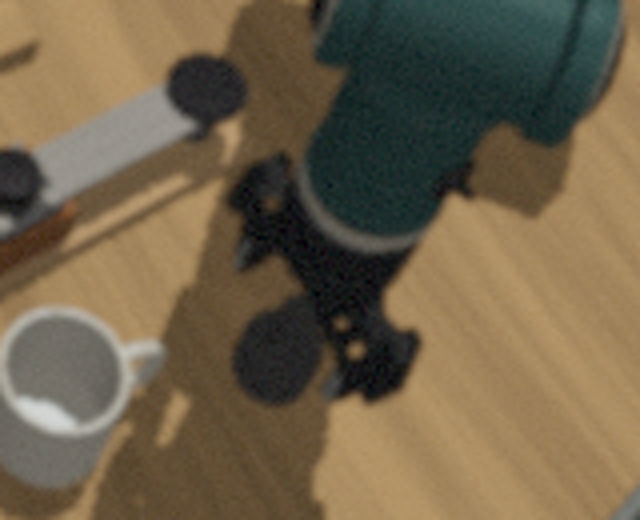

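The fingers straddle the handle. Lower another 9 mm and close.

arm_command(slide=[[0.002, -0.001, 0.006], [0.001, 0, 0.004], [0, 0, 0], [0, 0, 0], [0, 0, 0], [0, 0, 0], [0, 0, 0], [0, 0, 0]], angular=[[0.2, 0.3, 0], [0, 0, 0], [0, 0, 0], [0, 0, 0], [0, 0, 0], [0, 0, 0], [0, 0, 0], [0, 0, 0]], hand=[0.085, 0.085, 0.02, 0.02, 0.02, 0.02, 0.02, 0.02], squeeze=60)

```text
time: 16.45
tool_pos: [0.4741, 0.4355, 0.0605]
tcp_rot: [0.002, 3.137, 0.006]
wrist_force: [-0.9, 1.0, 0.1]
width: 0.286
```

```bash
python3 -c "
from h import *
go((.473,.434,.15),np.pi/2)"
```

```text
t 16.4 pos [0.4741 0.4355 0.0605] yaw(jaw) 1.569 z [ 0.005  0.004 -1.   ] F [-0.9  1.   0.1] w 0.286 q [ 0.7   0.36  1.83 -0.    0.94 -0.86]
slide mm tool [  0.7  -1.2 -89.5]
turn deg [ 0.21  0.26 -0.08]
turn deg [  0.41  -0.32 179.92]
```

arm_command(slide=[[0, 0, -0.015], [0, 0, -0.03], [0, 0, -0.04], [0, 0, -0.04], [0, 0, -0.02], [0, -0.02, 0], [0, -0.035, 0], [0, -0.035, 0]], angular=[[0, 0, 0], [0, 0, 0], [0, 0, 0], [0, 0, 0], [0, 0, 0], [0, 0, 0], [0, 0, 0], [0, 0, 0]], hand=[0.02, 0.02, 0.02, 0.02, 0.02, 0.02, 0.02, 0.02])

```text
time: 17.25
tool_pos: [0.467, 0.3413, 0.2051]
tcp_rot: [0.007, -3.132, 0.01]
wrist_force: [0.8, -1.0, -5.8]
width: 0.29
```

```bash
python3 -c "
from h import *
go((.4667,-.0097,.18),np.pi/2)"
```

```text
t 17.2 pos [0.467  0.3413 0.2051] yaw(jaw) 1.575 z [-0.01  -0.006 -1.   ] F [ 0.8 -1.  -5.8] w 0.290 q [ 0.59  0.11  1.85 -0.    1.19 -0.99]
slide mm tool [   1.6 -350.8   27.3]
turn deg [-0.37 -0.55  0.25]
turn deg [   0.86   -0.58 -179.75]
```

Holding it: wrist force is −5.8 N. Carry it to above the middle pad.

arm_command(slide=[[0, -0.04, 0], [0, -0.042, 0], [0, -0.042, 0], [0, -0.042, 0], [0, -0.042, 0], [0, -0.042, 0], [0, -0.042, 0], [0, -0.035, 0]], angular=[[0, 0, 0], [0, 0, 0], [0, 0, 0], [0, 0, 0], [0, 0, 0], [0, 0, 0], [0, 0, 0], [0, 0, 0]], hand=[0.02, 0.02, 0.02, 0.02, 0.02, 0.02, 0.02, 0.02])

```text
time: 18.05
tool_pos: [0.454, -0.0045, 0.1983]
tcp_rot: [0.012, -3.112, 0.023]
wrist_force: [0.7, 0.5, -6.6]
width: 0.289
```

```bash
python3 -c "
from h import *
go((.4667,-.0097,.15),np.pi/2)"
```

```text
t 18.1 pos [ 0.454  -0.0045  0.1983] yaw(jaw) 1.579 z [-0.029 -0.015 -0.999] F [ 0.7  0.5 -6.6] w 0.289 q [-0.05 -0.11  2.08 -0.02  1.2  -1.62]
slide mm tool [-14.   -4.6  48. ]
turn deg [-0.84 -1.67  0.45]
turn deg [   2.61   -1.31 -179.53]
```

arm_command(slide=[[-0.01, -0.004, 0.012], [-0.003, -0.001, 0.018], [0, 0, 0.01], [0, 0, 0], [0, 0, 0], [0, 0, 0], [0, 0, 0], [0, 0, 0]], angular=[[-0.8, -1.7, 0.4], [0, 0, 0], [0, 0, 0], [0, 0, 0], [0, 0, 0], [0, 0, 0], [0, 0, 0], [0, 0, 0]], hand=[0.02, 0.02, 0.02, 0.02, 0.02, 0.02, 0.02, 0.02])

```text
time: 18.85
tool_pos: [0.4593, -0.0157, 0.1541]
tcp_rot: [-0.009, -3.134, 0.004]
wrist_force: [0.1, -0.0, -6.8]
width: 0.286
```

```bash
python3 -c "
from h import *
go((.4667,-.0097,.15),np.pi/2)
i=bot.read_camera('scene')[:,:,::-1];j=bot.read_camera('top')[:,:,::-1]
cv2.imwrite('pics/m1s.png',i);cv2.imwrite('pics/m1t.png',j)
cv2.imwrite('pics/m1.png',cv2.resize(np.hstack([i[110:230,220:340],j[160:280,200:320]]),None,fx=3.3,fy=3.3,interpolation=2))"
```

```text
t 18.9 pos [ 0.4593 -0.0157  0.1541] yaw(jaw) 1.565 z [-0.008 -0.002 -1.   ] F [ 0.1 -0.  -6.8] w 0.286 q [-0.09 -0.07  2.14 -0.    1.09 -1.65]
slide mm tool [-7.4  6.   4. ]
turn deg [-0.14 -0.44 -0.33]
turn deg [ -0.69   0.21 179.66]
```

View pics/m1.png

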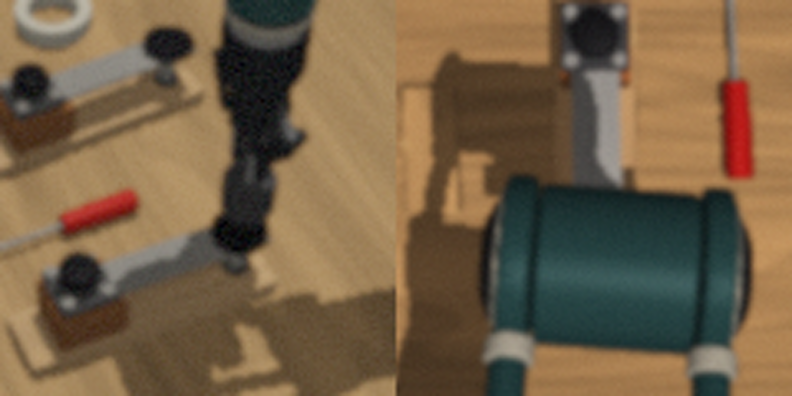

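```bash
python3 -c "
from h import *
t=np.linspace(0,2*np.pi,60)
for X in((.4593,-.0157),(.4553,-.0157),(.4633,-.0157)):
    P=np.array([proj('scene',(X[0]+.026*np.cos(a),X[1]+.026*np.sin(a),z)) for a in t for z in(.0936,.1336)])
    print(X,(P.min(0)-[220,110])*3.3,(P.max(0)-[220,110])*3.3)
i=cv2.imread('pics/m1s.png')[150:190,278:312]
cv2.imwrite('pics/m1z.png',cv2.resize(cv2.convertScaleAbs(i,alpha=2),None,fx=14,fy=14,interpolation=2))
"
```

```text
(0.4593, -0.0157) [215.88264887 154.80170972] [275.24388446 224.48758707]
(0.4553, -0.0157) [219.60841922 153.56551201] [279.01470003 223.18719126]
(0.4633, -0.0157) [212.15038962 156.04007883] [271.46634466 225.79027984]
```

View pics/m1z.png

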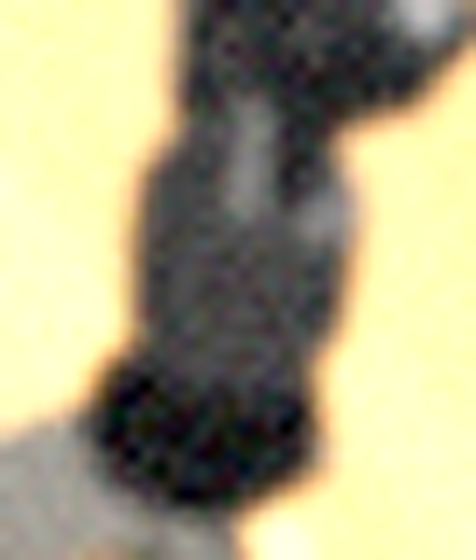

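arm_command(slide=[[-0.005, 0.004, 0.002], [-0.003, 0.003, 0.004], [0, 0, 0.003], [0, 0, 0], [0, 0, 0], [0, 0, 0], [0, 0, 0], [0, 0, 0]], angular=[[0, -0.4, -0.3], [0, 0, 0], [0, 0, 0], [0, 0, 0], [0, 0, 0], [0, 0, 0], [0, 0, 0], [0, 0, 0]], hand=[0.02, 0.02, 0.02, 0.02, 0.02, 0.02, 0.02, 0.02])

```text
time: 19.75
tool_pos: [0.4685, -0.0078, 0.1445]
tcp_rot: [-0.001, 3.141, -0.004]
wrist_force: [-0.9, -0.8, -6.1]
width: 0.285
```

```bash
python3 -c "
from h import *
go((.468,-.009,.14),np.pi/2)
go((.459,-.009,.1076),np.pi/2,.17,0)
"
```

```text
t 19.8 pos [ 0.4685 -0.0078  0.1445] yaw(jaw) 1.571 z [ 0.    -0.002 -1.   ] F [-0.9 -0.8 -6.1] w 0.285 q [-0.07 -0.05  2.13 -0.    1.06 -1.64]
slide mm tool [ 0.5 -1.1  4.5]
turn deg [-0.14  0.02  0.03]
turn deg [-3.0000e-02 -2.2000e-01 -1.7997e+02]
t 19.8 pos [ 0.4685 -0.0078  0.1445] yaw(jaw) 1.571 z [ 0.    -0.002 -1.   ] F [-0.9 -0.8 -6.1] w 0.285 q [-0.07 -0.05  2.13 -0.    1.06 -1.64]
slide mm tool [ 9.5 -1.1 36.9]
turn deg [-0.14 -9.72  0.04]
turn deg [  15.24   -0.22 -179.31]
```

arm_command(slide=[[0, -0.001, 0.006], [0, 0, 0.006], [0.003, 0, 0.005], [0.003, 0, 0.005], [0.003, 0, 0.005], [0.003, 0, 0.005], [0, 0, 0], [0, 0, 0]], angular=[[-0.1, 0, 0], [0, 0, 0], [0, -2, 0], [0, -2, 0], [0, -2, 0], [0, -2, 0], [0, 0, 0], [0, 0, 0]], hand=[0.02, 0.02, 0.02, 0.02, 0.02, 0.02, 0.02, 0.02])

```text
time: 20.55
tool_pos: [0.4599, -0.0093, 0.1112]
tcp_rot: [0.002, 2.992, -0.0]
wrist_force: [-1.2, 1.1, -1.8]
width: 0.286
```

```bash
python3 -c "
from h import *
go((.459,-.009,.1076),np.pi/2,.17,0)
"
```

```text
t 20.6 pos [ 0.4599 -0.0093  0.1112] yaw(jaw) 1.570 z [ 0.149 -0.    -0.989] F [-1.2  1.1 -1.8] w 0.286 q [-0.08 -0.12  2.28  0.02  0.84 -1.66]
slide mm tool [1.4 0.3 3.4]
turn deg [-0.01 -1.19 -0.06]
turn deg [-1.8700e+00  1.0000e-02  1.7993e+02]
```

arm_command(slide=[[0.001, 0, 0.003], [0, 0, 0.002], [0, 0, 0.002], [0, 0, 0.002], [0, 0, 0], [0, 0, 0], [0, 0, 0], [0, 0, 0]], angular=[[0, -1.2, 0], [0, 0, 0], [0, 0, 0], [0, 0, 0], [0, 0, 0], [0, 0, 0], [0, 0, 0], [0, 0, 0]], hand=[0.02, 0.02, 0.02, 0.02, 0.02, 0.02, 0.02, 0.02])

```text
time: 21.35
tool_pos: [0.4604, -0.0094, 0.108]
tcp_rot: [-0.0, 2.978, -0.0]
wrist_force: [-4.0, 0.9, 1.1]
width: 0.289
```

```bash
python3 -c "
from h import *
go((.459,-.009,.1076),np.pi/2,.17,0)
i=bot.read_camera('scene')[:,:,::-1]
cv2.imwrite('pics/m2s.png',i)
cv2.imwrite('pics/m2.png',cv2.resize(cv2.convertScaleAbs(i[130:220,225:325],alpha=1.6),None,fx=6,fy=6,interpolation=2))"
```

```text
t 21.4 pos [ 0.4604 -0.0094  0.108 ] yaw(jaw) 1.571 z [ 0.163 -0.    -0.987] F [-4.   0.9  1.1] w 0.289 q [-0.08 -0.13  2.29  0.02  0.82 -1.67]
slide mm tool [1.4 0.4 0.2]
turn deg [-0.   -0.37  0.02]
turn deg [ 5.7000e-01 -1.0000e-02 -1.7998e+02]
```

View pics/m2.png

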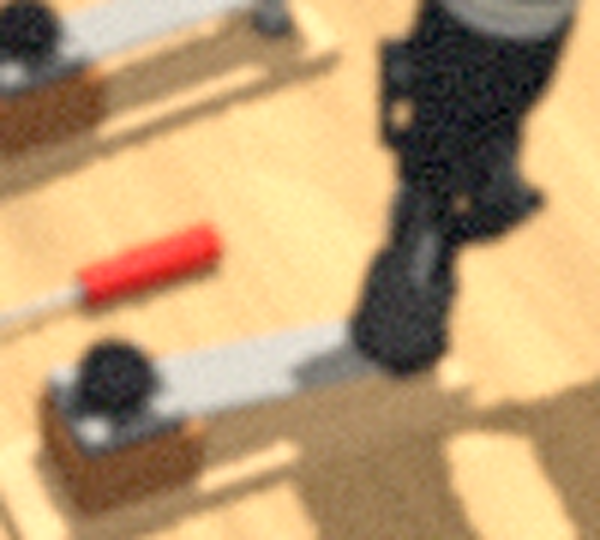

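The weight is seated on the middle pad, with the strip down and the wrist force about zero. Releasing gently.

arm_command(slide=[[0, 0, 0.001], [0, 0, 0], [0, 0, 0], [0, 0, 0], [0, 0, 0], [0, 0, 0], [0, 0, 0], [0, 0, 0]], angular=[[0, 0, 0], [0, 0, 0], [0, 0, 0], [0, 0, 0], [0, 0, 0], [0, 0, 0], [0, 0, 0], [0, 0, 0]], hand=[0.02, 0.025, 0.03, 0.035, 0.04, 0.045, 0.05, 0.05], squeeze=20)

```text
time: 22.2
tool_pos: [0.4656, -0.0099, 0.1098]
tcp_rot: [-0.0, 2.969, -0.002]
wrist_force: [0.4, -0.1, -0.7]
width: 0.585
```

```bash
python3 -c "
from h import *
go((.459,-.009,.1076),np.pi/2,.17,0)
i=bot.read_camera('scene')[:,:,::-1]
cv2.imwrite('pics/m3s.png',i)
cv2.imwrite('pics/m3.png',cv2.resize(cv2.convertScaleAbs(i[130:220,225:325],alpha=1.6),None,fx=6,fy=6,interpolation=2))"
```

```text
t 22.2 pos [ 0.4656 -0.0099  0.1098] yaw(jaw) 1.571 z [ 0.172 -0.001 -0.985] F [ 0.4 -0.1 -0.7] w 0.585 q [-0.08 -0.12  2.28  0.02  0.81 -1.67]
slide mm tool [6.9 0.9 1. ]
turn deg [-0.06  0.16  0.02]
turn deg [-2.5000e-01 -9.0000e-02 -1.7998e+02]
```

View pics/m3.png

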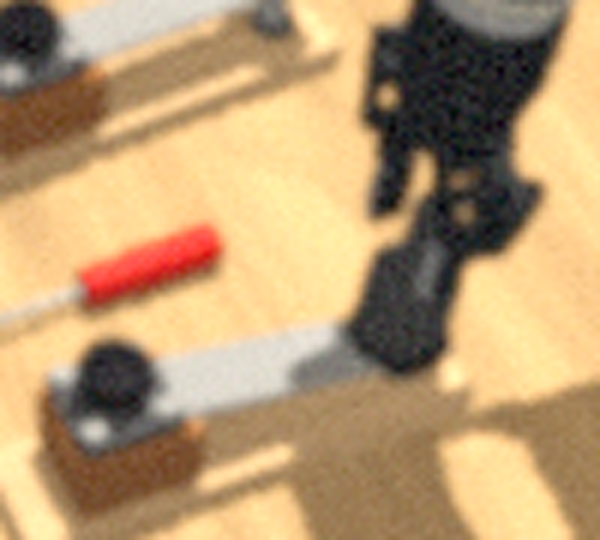

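arm_command(slide=[[0, 0, 0], [0, 0, 0], [0, 0, 0], [0.001, 0, -0.01], [0.002, 0, -0.02], [0.002, 0, -0.03], [0, 0, -0.04], [0, 0, -0.03]], angular=[[0, 0, 0], [0, 0, 0], [0, 0, 0], [0, 0, 0], [0, 0, 0], [0, 0, 0], [0, 0, 0], [0, 0, 0]], hand=[0.06, 0.07, 0.085, 0.085, 0.085, 0.085, 0.085, 0.085])

```text
time: 23.05
tool_pos: [0.4329, -0.0094, 0.2372]
tcp_rot: [-0.001, 2.981, -0.0]
wrist_force: [0.2, -0.7, 1.5]
width: 0.997
```

```bash
python3 -c "
from h import *
go((.3,-.009,.35),np.pi/2)
i=bot.read_camera('scene')[:,:,::-1]
cv2.imwrite('pics/m4.png',cv2.resize(cv2.convertScaleAbs(i[130:220,225:325],alpha=1.6),None,fx=6,fy=6,interpolation=2))"
```

```text
t 23.1 pos [ 0.4329 -0.0094  0.2372] yaw(jaw) 1.571 z [ 0.159 -0.    -0.987] F [ 0.2 -0.7  1.5] w 0.997 q [-0.09 -0.33  2.19  0.02  1.12 -1.67]
slide mm tool [ 113.2    0.4 -132.6]
turn deg [-0.    9.17  0.02]
turn deg [ -14.39   -0.   -179.4 ]
```

View pics/m4.png

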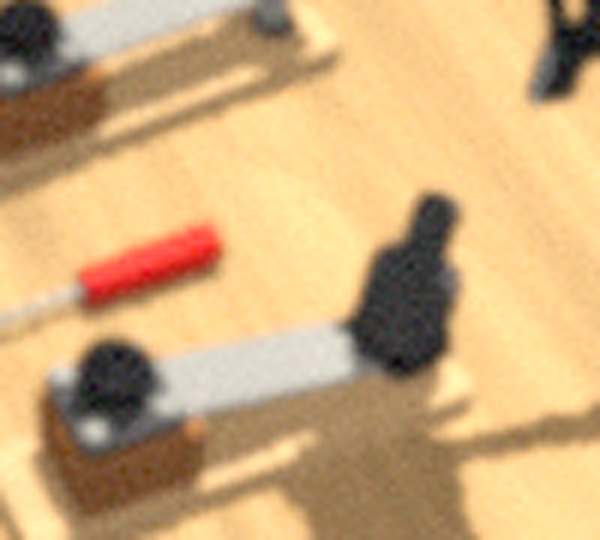

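arm_command(slide=[[0, 0.02, -0.04], [0, 0.045, -0.01], [0, 0.045, 0], [0, 0.045, 0], [0, 0.045, 0], [0, 0.045, 0], [0, 0.03, 0], [0, 0, 0]], angular=[[0, 0, 0], [0, 0, 0], [0, 0, 0], [0, 0, 0], [0, 0, 0], [0, 0, 0], [0, 0, 0], [0, 0, 0]], hand=[0.085, 0.085, 0.085, 0.085, 0.085, 0.085, 0.085, 0.085])

```text
time: 23.9
tool_pos: [0.4285, 0.2742, 0.3038]
tcp_rot: [0.01, 2.954, 0.007]
wrist_force: [-0.6, -0.2, -0.3]
width: 0.991
```

```bash
python3 -c "
from h import *
i=bot.read_camera('scene')[:,:,::-1];j=bot.read_camera('top')[:,:,::-1]
cv2.imwrite('pics/m5s.png',i);cv2.imwrite('pics/m5t.png',j)
cv2.imwrite('pics/m5.png',cv2.resize(np.hstack([cv2.convertScaleAbs(i[140:210,250:320],alpha=2),cv2.convertScaleAbs(j[190:260,225:295],alpha=2)]),None,fx=5.7,fy=5.7,interpolation=2))
print(bot.read_state()['tool_pos'],bot.read_state()['time'])
t=np.linspace(0,2*np.pi,60)
th=.168;n=np.array([-np.sin(th),0,np.cos(th)]);u=np.array([np.cos(th),0,np.sin(th)]);v=np.array([0,1,0])
c=np.array([.4677,-.0095,.048])
for nm,o in(('scene',(250,140)),('top',(225,190))):
  for lab,r,h in(('pad',.029,0),('body top',.026,.04),('handle top',.013,.088)):
    P=np.array([proj(nm,c+n*h+r*(u*np.cos(a)+v*np.sin(a))) for a in t]);P=(P-o)*5.7
    print(nm,lab,P.min(0).round(),P.max(0).round())
"
```

```text
[0.42858888 0.27140167 0.30364296] 24.0
scene pad [183. 211.] [284. 285.]
scene body top [205. 164.] [297. 231.]
scene handle top [248. 117.] [296. 151.]
top pad [142. 177.] [262. 295.]
top body top [147. 197.] [258. 307.]
top handle top [174. 245.] [232. 302.]
```

View pics/m5.png

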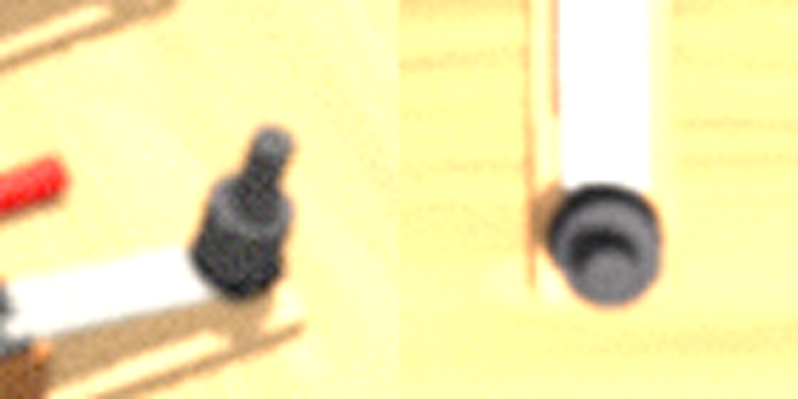

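View pics/m5t.png

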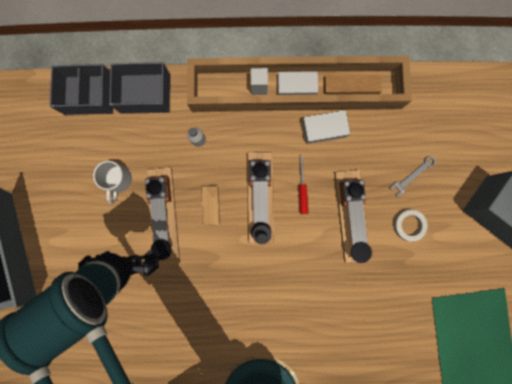

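```bash
python3 -c "
import cv2,numpy as np
j=cv2.imread('pics/m5t.png')[218:246,246:276];j0=cv2.imread('pics/top0.png')[218:246,246:276]
f=lambda a:cv2.resize(np.clip(a.astype(float)*3.2,0,255).astype(np.uint8),None,fx=13,fy=13,interpolation=2)
cv2.imwrite('pics/m6.png',np.hstack([f(j),f(j0)]))
for th in(45,60,80):
  for n in('m5t','top0'):
    a=cv2.imread(f'pics/{n}.png').max(2)[218:246,246:276];m=(a<th).astype(np.uint8);k,l,s,c=cv2.connectedComponentsWithStats(m);b=1+s[1:,4].argmax();print(th,n,s[b],c[b])
"
```

```text
45 m5t [ 9 12 11  7 52] [13.23076923 14.51923077]
45 top0 [  6   5  18  19 257] [14.48249027 13.95719844]
60 m5t [  5   5  19  17 170] [12.71176471 11.88235294]
60 top0 [  5   5  20  19 289] [14.53979239 14.05882353]
80 m5t [  4   4  20  21 321] [14.29906542 13.7788162 ]
80 top0 [  4   4  21  21 322] [14.26086957 13.9689441 ]
```

View pics/m6.png

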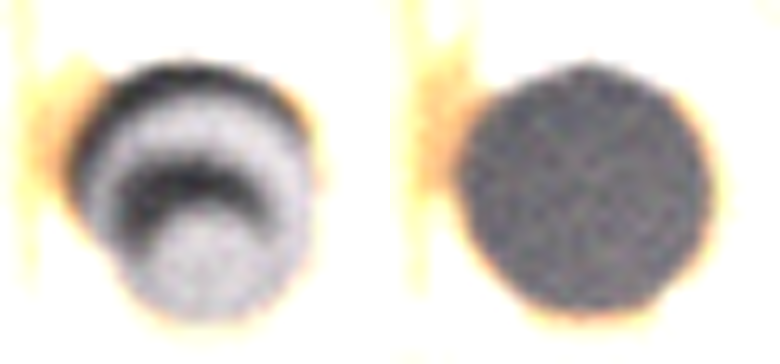

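Top view: the weight stands within about 2–3 mm of the pad centre. The handle top (261.7, 237.8) is close to the (260.6, 238.0) predicted for the strip on its stop. The other objects are where they were and the arm is clear, so I'm handing in.

```bash
python3 -c "
from h import *
print(bot.read_state()['wrist_force']);bot.finish_job()"
```

```text
[ 0.10364748  0.01457986 -1.0326763 ]
the job is handed in; nothing more can be done
```

The middle strip is the weak one. The steel weight now stands upright on its pad, holding it down on the stop. I handed the job in at about 24 s; no verdict is reported.

I pressed the strips left, then middle, then right, each down to its stop and up again:

| Strip | Push-back before the stop | Tool (TCP) height at that reading |
|---|---|---|
| Left | 11.2 N, then 14.5 N | 0.064 m, then 0.061 m |
| Middle | 3.5 N | 0.0625 m |
| Right | 8.6 N | 0.064 m |

Each press ended with the force jumping to about 42 N, which I took as the stop. With that force on, the tool had sunk to slightly different heights: 0.051, 0.046 and 0.050 m, left to right. All are below the roughly 0.056 m expected at the stop. I put this down to the stop yielding a little, but did not check it separately.

- **Position:** the last pictures show the weight upright and within about 2–3 mm of the pad centre, slightly to the robot's right.
- **On the stop:** in the top view, the handle top is about 1 pixel from where it should appear with the strip on its stop. The side view is also within about 1 pixel.
- **Other things on the bench:** by eye they looked unmoved; I did not measure them. The arm stood clear at 0.30 m height with no contact force.

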